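# Set out the coppersmith's display board

### The job

Set out the ware on the dark display board: the copper pot with two ears upright in the middle of the round tray, the little knobbed sugar pot upright on the middle of that pot's flat lid, the candlestick upright in the middle of the square wooden stand, and the goblet upright on the board itself at its very centre, midway between tray and stand. Leave the polish tin, the brush and the spoon where they lie, and let go of everything at the end.

Things in the scene. Friction and masses are not known exactly. Their poses are not given: they have to be found in the camera images.
- board: Fixed dark wooden display board lying on the table: 130 mm (its x, depth) x 390 mm (its y, length) x 18 mm high. Origin at the centre of its underside; z up; its x points roughly away from the robot. Its top face is 18 mm above the table. The tray stands on one end, the square stand on the other (either way round); its bare middle is the goblet's place.
- tray: Fixed round steel tray on one end of the board, 120 mm across and 10 mm high with a thin sloping rim; flat inner floor about 100 mm across. Origin at the centre of its underside (on the board's top face, on the board's long centre line, 125 mm from the board's centre), z up; the inner floor is 5 mm above the origin. Place of the eared pot.
- stand: Fixed pale square wooden stand on the other end of the board, 90 x 90 mm, 30 mm high, flat top, no mark. Origin at the centre of its underside (on the board's top face, on the board's long centre line, 125 mm from the board's centre), z up; its top face is 30 mm above the origin. Place of the candlestick.
- pot: Loose copper pot with a flat closed lid, a plain upright cylinder 58 mm in diameter and 56 mm high, with two small brass ears on opposite sides at its +x and -x (42 mm above the base, 22 mm wide, reaching 44 mm from the axis). Stands upright on the table. Origin at the centre of its underside, z up. About 0.3 kg. Grip its sides across y, clear of the ears.
- sugar_pot: Loose small round copper sugar pot, smaller than the eared pot and without ears: upright cylinder 44 mm in diameter and 36 mm high, above it a shallow domed lid with a brass knob 12 mm across, 60 mm high in all. Stands upright on the table. Origin at the centre of its underside, z up. About 0.15 kg.
- goblet: Loose open copper goblet 95 mm high: round foot 54 mm across, thin stem, and a bowl open at the top, 54 mm in diameter with upright sides from 54 to 95 mm above the base. Stands upright on the table. Origin at the centre of its underside, z up. About 0.18 kg.
- candlestick: Loose brass candlestick 105 mm high: round base 60 mm across, upright stem 18 mm in diameter from 22 to 82 mm above the base, drip pan 40 mm across at 82 to 88 mm, open socket 24 mm across on top. Stands upright on the table. Origin at the centre of its underside, z up. About 0.3 kg.
- tin: Bystander: loose round polish tin, 60 mm in diameter, 60 mm high, standing to the right of the board as the robot sees it. Origin at the centre of its underside. Not to be moved.
- brush: Bystander: loose long-handled brush lying flat on the table to the left of the board, along its own x. Not to be moved.
- spoon: Bystander: loose copper spoon lying flat on the table at the far right, along its own x. Not to be moved.
Things that resemble listed ones, but are neither listed nor needed, are in the scene too. Leave any turquoise look-alike of the goblet alone. What is shaped like the pot but blue is not meant.

How it is judged (in metres and radians):
At the end, for the whole second after the job is handed in: All four upright (0.1 rad), at rest and released: pot on the tray floor within 12 mm of its centre, sugar pot on the pot lid within 10 mm of its axis, candlestick on the stand top and goblet on the bare board within 12 mm of their centres; heights within 4 mm (horizontal distance between pot and tray below 0.012 m and z of pot in the frame of tray between 0.001 and 0.009 m and angle between each of pot, sugar_pot, candlestick, goblet's own z axis and vertical below 0.1 rad and linear speed of each of pot, sugar_pot, candlestick, goblet below 0.02 m/s and horizontal distance between sugar_pot and pot below 0.01 m and z of sugar_pot in the frame of pot between 0.052 and 0.06 m and horizontal distance between candlestick and stand below 0.012 m and z of candlestick in the frame of stand between 0.026 and 0.034 m and horizontal distance between goblet and board below 0.012 m and z of goblet in the frame of board between 0.014 and 0.022 m); the robot touches nothing.
It fails at once if the tin was moved by more than 20 mm (distance of tin from where it was at the start of the episode above 0.02 m).
It fails at once if the brush was moved by more than 20 mm (distance of brush from where it was at the start of the episode above 0.02 m).
It fails at once if the spoon was moved by more than 20 mm (distance of spoon from where it was at the start of the episode above 0.02 m).
It also fails if it takes over 115 s, if anything falls off the work surface, if the arm or the gripper's body presses on something with over 40 N, if the wrist force passes 120 N, or if a joint passes its speed limit or range.

### The arm

A 6-joint arm with a two-finger parallel gripper is mounted at the origin on the work surface. World frame = base frame: x ahead of the robot, y to its left, z up, the work surface at z = 0. Lengths are in m, angles in degrees, forces in N, time in s.
With the tool pointing down it reaches from about 0.25 to 0.725 m from the base axis. Payload 9.7 kg.
Tool frame: the origin (TCP) lies between the finger pads; the fingertips stand 19 mm ahead of it and the grasp point (between the pads) is the TCP; z points along the fingers, y is the line along which they close (so a half turn about z gives the same grasp; the last joint's range is limited). The gripper opens to 85 mm and grips with 20 to 120 N. Pads are 22 mm wide; open, the fingers measure 114 mm over their backs; the gripper's body (76 mm by 85 mm) begins 54 mm behind the grasp point. The pads swing forward as they close: fully open they stand 13 mm farther back than shut.
Start: joints at [-72.536, 4.979, 10.078, 95.1, 0, 90], TCP at [0.165, -0.525, 0.25] pointing down, gripper open.
Joint ranges: [-179.16, 179.16], [-48.56, 103.87], [-65.8, 70.77], [-126.05, 130.52], [-82.76, 87.17], [-180, 180]. Speed limits (degrees/s): [127.2, 127.2, 147.25, 180, 180, 180].

### API

Orientations are given as [roll, pitch, yaw] about the fixed x, y, z axes, in that order (R = Rz(yaw) Ry(pitch) Rx(roll)).
In Python, from workcell import telemetry, camera, calibration, workorder gives the robot as it stands.
- The arm moves only by the tool play_rows, never from a script. Its argument "increments" is a list of rows, each a list of 3 entries, a list of its own where there are three numbers: the shift along the tool's x, y, z in mm, then the turn, a rotation vector about the tool's x, y, z in degrees, then the closure, from 0 (fully open) to 1 (shut). In form: [[[x, y, z], [ax, ay, az], jaw], ...]. A call has 1 to 20 rows; each row is the pose to reach, as a shift and turn from the pose commanded when the call began, along the tool's axes at that moment; what a row does not reach only later rows make up. A row lasts 1/10 s, in which the tool goes at most 50 mm and 8.59 degrees, less where a joint would pass 70% of its speed; a pose out of reach is approached as far as the arm can. A call with a gripper value outside its range is refused whole. The fingers move at their own pace and stop on an object; "grip_force" is the grip in N (left out, the last holds). Time passes only in rows, so rows that repeat a pose let the fingers close. It gives the time, the measured TCP pose, the force, the opening and the grip force at its end, in the units of the state.
- telemetry.get_obs(): the state, without advancing time (a new reading comes with each control period).
- camera(name): name is "scene" or "top" or "wrist"; returns (picture, depth): 480x640x3 uint8, red, green, blue; 480x640 float32, m along the optical axis (not along the pixel's ray), 0 where there is no reading.
- calibration(name): a dict with "vertical_fov" (degrees; the focal length in pixels is half the picture's height over the tangent of half this angle, whatever the lens; pixels are square), "cx", "cy" (the principal point, pixels), "rvec" (rotation vector, rad) and "tvec" (3), from world to camera coordinates, as OpenCV has them; the wrist camera has in their place "hand_eye" (4x4, takes a point from camera to tool coordinates, whose origin is the TCP and whose axes are the flange's). Camera axes: x right, y down, z forward; pixel columns grow to the right and rows downward; lengths in m; the calibration is good to about 2 mm. A picture is of the moment at which its call begins: read the wrist's pose just before it. calibration takes no time and is no camera call.
- workorder.job_done(): hands the job in; it is judged then, once.
The state is a dict: "time": time; "q": joint angles; "qd": joint speeds; "joint_efforts": joint torques, N m; "ee_pos": TCP position; "tcp_rot": TCP orientation; "wrist_force": force on the tool from outside, world axes, zero at the start; "torque": the same for the moment, N m; "opening": finger opening in m; "grasp_force": force on a finger pad.
Only numpy, scipy, OpenCV 4.12 (cv2) and the standard library are available. Lean on these libraries where they do the work, as an engineer would, in place of code of your own. Each camera call takes 0.05 s, during which the arm holds its last target. There are 200 camera calls.

## Working session

There is one attempt and no reset: what is moved stays moved. The work goes in short steps, Python scripts to look and compute and a tool call to move; the robot and the scene stay as the last step left them, time stands still between calls to the robot, and variables do not carry over. Pictures are saved under pics/ and viewed, at most 14 in all, crops included, and the job is handed in when it is done.

Besides the shell and the picture viewer there is one more tool, called in YAML: its name, and indented under it one key for each argument. play_rows: Moves the arm, as the interface text tells. Its arguments: {"type":"object","properties":{"increments":{"type":"array"},"grip_force":{"type":"number"}},"required":["increments"]}

```bash
ls; mkdir -p pics; python3 - <<'E'
from workcell import telemetry, camera, calibration
import cv2,numpy as np
o=telemetry.get_obs();print(o['time'],o['ee_pos'],o['tcp_rot'],o['opening'])
for n in('scene','top'):
    p,d=camera(n);cv2.imwrite(f'pics/{n}0.png',p[:,:,::-1]);np.savez(f'{n}0.npz',p=p,d=d)
    print(n,calibration(n))
print(calibration('wrist'))
E
```

```text
pics
0.0 [ 0.16499668 -0.52446938  0.24961491] [-1.79928746e+02 -1.05684535e-04  1.74632068e+01] 0.08511392822851357
scene {'vertical_fov': 51.749273949156965, 'cx': 323.5307768705578, 'cy': 244.52193699130265, 'rvec': array([ 1.70451492,  1.75060947, -0.80502397]), 'tvec': array([ 0.03698881, -0.29242107,  1.50687404])}
top {'vertical_fov': 43.50649885180148, 'cx': 318.5128750248056, 'cy': 244.28029771932728, 'rvec': array([ 2.12892837, -2.16212648,  0.13970163]), 'tvec': array([0.0098603 , 0.52795991, 1.39031546])}
{'vertical_fov': 66.87317747553041, 'cx': 320.7893911794797, 'cy': 233.7871699284335, 'hand_eye': array([[-9.22614972e-04, -9.58067110e-01, -2.86542426e-01,
         7.30116166e-02],
       [ 9.99999548e-01, -8.18290006e-04, -4.83829972e-04,
        -3.56903668e-04],
       [ 2.29066780e-04, -2.86542742e-01,  9.58067432e-01,
        -1.23451043e-01],
       [ 0.00000000e+00,  0.00000000e+00,  0.00000000e+00,
         1.00000000e+00]])}
```

View pics/scene0.png

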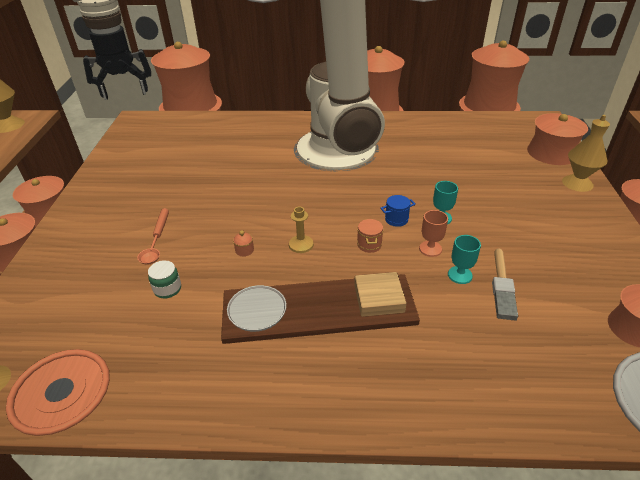

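View pics/top0.png

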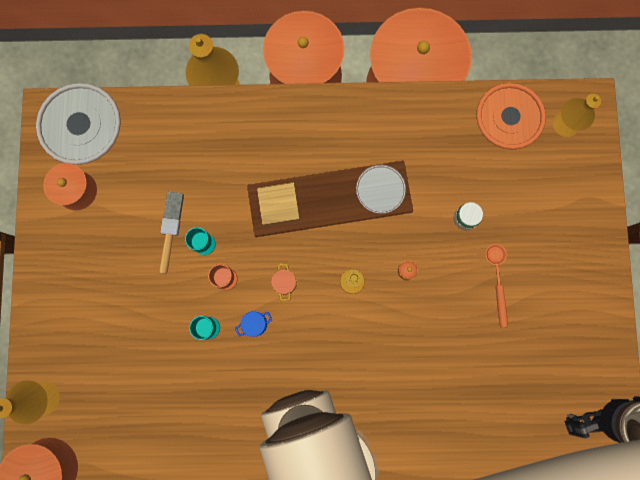

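The views show the board with the stand at top-view pixel (278,203) and the tray at (381,189).

Candidates, in top-view pixels:
- **Goblet:** copper (222,277). Turquoise look-alikes are at (200,240) and (204,327).
- **Pot:** copper with ears (284,281). The blue one is at (253,323).
- **Sugar pot:** small, knobbed (407,270). Big lidded pots are at (65,185) and the image edges.
- **Candlestick:** brass (352,281). Brass vases are at (578,110) and (30,400).

I choose the copper and brass ones in the central row, and check them in a crop.

```bash
cat > h.py <<'E'
import numpy as np,cv2
from workcell import telemetry,camera,calibration
from scipy.spatial.transform import Rotation as Ro
def cam(n,o=None):
    c=calibration(n);f=240/np.tan(np.radians(c['vertical_fov']/2))
    if n=='wrist':
        R=Ro.from_euler('xyz',o['tcp_rot'],degrees=True).as_matrix();H=c['hand_eye']
        return f,c['cx'],c['cy'],R@H[:3,:3],R@H[:3,3]+o['ee_pos']
    R=cv2.Rodrigues(c['rvec'])[0]
    return f,c['cx'],c['cy'],R.T,-R.T@c['tvec']
def ray(C,u,v,z):   # pixel -> point on plane z
    f,cx,cy,R,t=C;d=R@np.array([(u-cx)/f,(v-cy)/f,1.]);return t+d*(z-t[2])/d[2]
def cloud(C,d):
    f,cx,cy,R,t=C;v,u=np.mgrid[:480,:640]
    return np.stack([(u-cx)/f*d,(v-cy)/f*d,d],-1)@R.T+t
def circ(P):  # algebraic circle fit to xy
    A=np.c_[2*P[:,:2],np.ones(len(P))];s=np.linalg.lstsq(A,(P[:,:2]**2).sum(1),rcond=None)[0]
    return s[:2],np.sqrt(s[2]+s[:2]@s[:2])
E
python3 - <<'E'
from h import *
S=np.load('top0.npz');p,d=S['p'],S['d'];C=cam('top');W=cloud(C,d)
s=np.load('scene0.npz');Cs=cam('scene');Ws=cloud(Cs,s['d'])
print('table z',np.median(W[300:320,330:400,2]),np.median(Ws[370:390,200:400,2]))
for n,(u,v),h in[('goblet',(222,277),.095),('pot',(284,281),.056),('sugar',(407,270),.06),('candle',(352,281),.105),('tin',(469,215),.06),('stand',(278,203),.048),('tray',(381,189),.023),('blue',(253,323),.056),('turq',(200,240),.095),('turq2',(204,327),.095)]:
    q=ray(C,u,v,h)
    for nm,X in(('top',W),('scene',Ws)):
        m=(np.hypot(X[...,0]-q[0],X[...,1]-q[1])<.045)&(X[...,2]>.012)
        P=X[m]
        if len(P)<5: print(n,nm,'few');continue
        zt=np.percentile(P[:,2],98);T=P[P[:,2]>zt-.008]
        print(n,nm,len(P),'ztop %.3f'%zt,'topcen',T.mean(0)[:2].round(4),'mid',((P.min(0)+P.max(0))/2)[:2].round(4),'ext',np.ptp(P,axis=0)[:2].round(3),'ray',q[:2].round(4))
# board
m=(abs(W[...,2]-.018)<.012)&(W[...,0]>.42)&(W[...,0]<.75)&(abs(W[...,1])<.3)
hsv=cv2.cvtColor(p,cv2.COLOR_RGB2HSV);dark=(hsv[...,2]<95)
mm=np.zeros(dark.shape,np.uint8);mm[155:240,240:420]=dark[155:240,240:420]*255
c=max(cv2.findContours(mm,0,2)[0],key=cv2.contourArea);h=cv2.convexHull(c)
pts=np.float32([ray(C,*x,.018)[:2] for x in h[:,0].astype(float)]);print('board',cv2.minAreaRect(pts))
big=[cv2.resize(s['p'][180:290,215:375],(0,0),fx=2.5,fy=2.5),cv2.resize(s['p'][180:290,355:515],(0,0),fx=2.5,fy=2.5)]
cv2.imwrite('pics/crop1.png',np.hstack(big)[:,:,::-1])
E
```

```text
table z -0.0005647327422390047 0.001547871546057844
goblet top 503 ztop 0.097 topcen [0.4522 0.2265] mid [0.4522 0.2265] ext [0.053 0.054] ray [0.4487 0.2206]
goblet scene 766 ztop 0.098 topcen [0.4568 0.2272] mid [0.4567 0.2268] ext [0.058 0.053] ray [0.4487 0.2206]
pot top 592 ztop 0.061 topcen [0.4397 0.0842] mid [0.4395 0.0846] ext [0.085 0.059] ray [0.4406 0.0829]
pot scene 676 ztop 0.061 topcen [0.4457 0.0852] mid [0.4417 0.085 ] ext [0.086 0.057] ray [0.4406 0.0829]
sugar top 301 ztop 0.058 topcen [ 0.4643 -0.2072] mid [ 0.4639 -0.2082] ext [0.043 0.044] ray [ 0.4613 -0.2025]
sugar scene 357 ztop 0.060 topcen [ 0.4695 -0.2073] mid [ 0.4711 -0.2072] ext [0.042 0.043] ray [ 0.4613 -0.2025]
candle top 263 ztop 0.105 topcen [ 0.4429 -0.0767] mid [ 0.4405 -0.0779] ext [0.041 0.046] ray [ 0.4344 -0.0725]
candle scene 481 ztop 0.107 topcen [ 0.4456 -0.0764] mid [ 0.4482 -0.0761] ext [0.043 0.051] ray [ 0.4344 -0.0725]
tin top 606 ztop 0.064 topcen [ 0.5913 -0.3567] mid [ 0.5899 -0.3549] ext [0.059 0.059] ray [ 0.5884 -0.3522]
tin scene 918 ztop 0.064 topcen [ 0.5964 -0.3556] mid [ 0.
[... 543 characters left out ...]
mid [0.344  0.1555] ext [0.058 0.082] ray [0.345 0.155]
blue scene 659 ztop 0.061 topcen [0.3499 0.1566] mid [0.3479 0.1557] ext [0.06  0.084] ray [0.345 0.155]
turq top 520 ztop 0.097 topcen [0.5373 0.2804] mid [0.5381 0.2802] ext [0.054 0.054] ray [0.5341 0.2714]
turq scene 872 ztop 0.098 topcen [0.542  0.2806] mid [0.5418 0.281 ] ext [0.059 0.054] ray [0.5341 0.2714]
turq2 top 523 ztop 0.097 topcen [0.337  0.2683] mid [0.3365 0.2679] ext [0.052 0.054] ray [0.3373 0.26  ]
turq2 scene 620 ztop 0.098 topcen [0.3406 0.2689] mid [0.3401 0.2678] ext [0.058 0.053] ray [0.3373 0.26  ]
board ((0.6429327130317688, -0.01793021708726883), (0.05214585363864899, 0.14834807813167572), 13.79251766204834)
```

View pics/crop1.png

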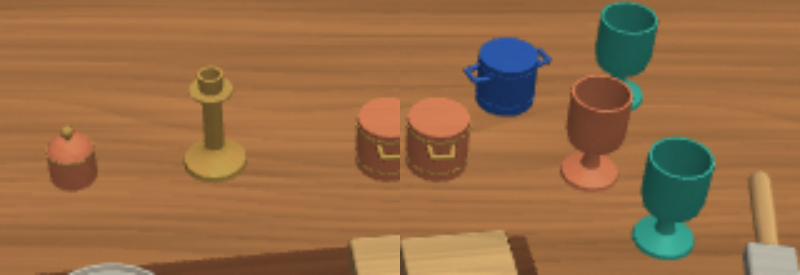

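The crop confirms the choices: the knobbed copper sugar pot (70,155), brass candlestick (213,125), copper eared pot (437,135) and copper goblet (597,130). The blue pot and both turquoise goblets are separate. Heights and sizes match, and tray to stand measures 250 mm as it should. I'll move above the pot at yaw 0 first.

play_rows:
  increments:
    - [[50,-56,0],[0,0,2],0]
    - [[95,-105,0],[0,0,4],0]
    - [[130,-145,0],[0,0,6],0]
    - [[165,-185,0],[0,0,8],0]
    - [[200,-224,0],[0,0,10],0]
    - [[235,-263,0],[0,0,12],0]
    - [[270,-302,0],[0,0,14],0]
    - [[305,-341,0],[0,0,16],0]
    - [[340,-380,0],[0,0,17.46],0]
    - [[375,-420,0],[0,0,17.46],0]
    - [[410,-460,0],[0,0,17.46],0]
    - [[445,-498,0],[0,0,17.46],0]
    - [[445,-498,0],[0,0,17.46],0]
    - [[445,-498,0],[0,0,17.46],0]
    - [[445,-498,0],[0,0,17.46],0]
    - [[445,-498,0],[0,0,17.46],0]
    - [[445,-498,0],[0,0,17.46],0]
  grip_force: 40

```text
time: 1.8
ee_pos: [0.4425, 0.0349, 0.2504]
tcp_rot: [-178.0, 0.1, 3.3]
wrist_force: [-0.7, -0.1, -0.2]
opening: 0.0854
grasp_force: 0.0
```

```bash
cat >> h.py <<'E'
def look(name):
    o=telemetry.get_obs();p,d=camera('wrist');cv2.imwrite(f'pics/{name}.png',p[:,:,::-1])
    print(o['time'],o['ee_pos'].round(4),o['tcp_rot'].round(2),o['opening'].round(4));W=cloud(cam('wrist',o),d);W[d==0]=9;return p,W
def blob(W,x,y,z0,z1,r=.045):
    P=W[(np.hypot(W[...,0]-x,W[...,1]-y)<r)&(W[...,2]>z0)&(W[...,2]<z1)]
    if len(P)<10: return 'few'
    return len(P),P.mean(0).round(4),((P.min(0)+P.max(0))/2).round(4)[:2],np.ptp(P,axis=0).round(3)
E
python3 - <<'E'
from h import *
p,W=look('w1')
print('pot',blob(W,.44,.0845,.05,.065,.032));print('stand',blob(W,.627,.096,.04,.06,.08));print('tray',blob(W,.6625,-.152,.021,.035,.08))
E
```

```text
Traceback (most recent call last):
  File "h.py", line 21, in look
    print(o['time'],o['ee_pos'].round(4),o['tcp_rot'].round(2),o['opening'].round(4));W=cloud(cam('wrist',o),d);W[d==0]=9;return p,W
                                                               ^^^^^^^^^^^^^^^^^^
AttributeError: 'float' object has no attribute 'round'
```

View pics/w1.png

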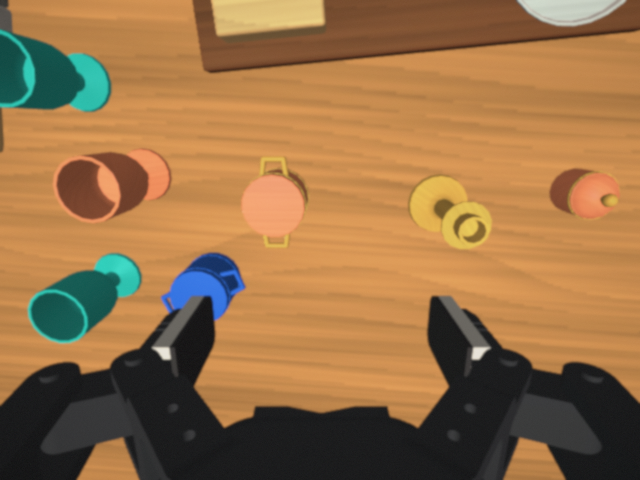

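The wrist view shows the copper pot at (273,205) with its ears along x, the candlestick at (465,225), sugar pot at (590,195), goblet at (90,187) and the blue pot at (200,290). The move was still finishing, so I'll measure again now.

```bash
sed -i "s/o\['opening'\].round(4)/o['opening']/" h.py; python3 - <<'E'
from h import *
p,W=look('w2')
print('pot',blob(W,.44,.0845,.05,.065,.032));print('potall',blob(W,.44,.0845,.03,.065,.05));print('goblet',blob(W,.4525,.2265,.085,.11));print('candle pan',blob(W,.443,-.077,.078,.095,.04));print('candle sock',blob(W,.443,-.077,.097,.12,.04));print('sugar',blob(W,.4645,-.2077,.015,.07,.035))
print('stand',blob(W,.627,.096,.04,.06,.08))
E
```

```text
1.85 [0.4425 0.0349 0.2505] [-1.7796e+02  5.0000e-02  3.3400e+00] 0.08560207866338476
pot (3142, array([0.4436, 0.0859, 0.0557]), array([0.4425, 0.0862]), array([0.058, 0.057, 0.008]))
potall (3840, array([0.4452, 0.0853, 0.0535]), array([0.4425, 0.0859]), array([0.087, 0.058, 0.028]))
goblet (1694, array([0.4559, 0.2285, 0.0919]), array([0.4553, 0.2278]), array([0.054, 0.054, 0.012]))
candle pan (1314, array([ 0.4468, -0.0723,  0.0887]), array([ 0.4445, -0.0754]), array([0.039, 0.04 , 0.01 ]))
candle sock (523, array([ 0.4447, -0.0752,  0.1031]), array([ 0.4447, -0.0754]), array([0.023, 0.024, 0.01 ]))
sugar (2421, array([ 0.469 , -0.1986,  0.0385]), array([ 0.467 , -0.2061]), array([0.045, 0.045, 0.045]))
stand (3686, array([0.5953, 0.0957, 0.0474]), array([0.5944, 0.094 ]), array([0.03 , 0.092, 0.01 ]))
```

play_rows:
  increments:
    - [[2,-35,1],[-1,0,1.7],0]
    - [[3,-51,2],[-2,0,3.3],0]
    - [[3,-51,2],[-2,0,3.3],0]
    - [[3,-51,2],[-2,0,3.3],0]
    - [[3,-51,2],[-2,0,3.3],0]

```text
time: 2.4
ee_pos: [0.4459, 0.0377, 0.2501]
tcp_rot: [-177.9, 0.2, 3.6]
wrist_force: [-0.2, 0.7, -0.8]
opening: 0.0855
grasp_force: 0.0
```

play_rows:
  increments:
    - [[0,0,0],[0,0,0],0]
    - [[0,0,0],[0,0,0],0]
    - [[0,0,0],[0,0,0],0]

```text
time: 2.7
ee_pos: [0.4459, 0.0378, 0.2501]
tcp_rot: [-177.9, 0.2, 3.6]
wrist_force: [0.0, 0.0, 0.3]
opening: 0.0855
grasp_force: 0.0
```

```bash
python3 - <<'E'
from h import *
o=telemetry.get_obs();print({k:np.round(v,4) for k,v in o.items()})
E
```

```text
{'time': np.float64(2.7), 'q': array([  3.5745,  -8.8097,  -3.3717,  95.6191,   2.1346, 179.9404]), 'qd': array([-0.0139, -0.0975,  0.0642, -0.0589,  0.0501,  0.0922]), 'joint_efforts': array([-8.70000e-03, -3.66836e+01,  4.64034e+01,  3.71000e-02,
        1.20400e-01, -1.00000e-04]), 'ee_pos': array([0.4459, 0.0378, 0.2501]), 'tcp_rot': array([-177.8652,    0.1789,    3.634 ]), 'wrist_force': array([0.0025, 0.0134, 0.2633]), 'torque': array([-0.0634, -0.0323, -0.0071]), 'grasp_force': np.float64(0.0), 'opening': np.float64(0.0855)}
```

Joint 6 is at its 180° limit, so I'll use the mirrored grasp with yaw 180.

play_rows:
  increments:
    - [[0,0,0],[0,0,-8.5],0]
    - [[0,0,0],[0,0,-17],0]
    - [[0,0,0],[0,0,-25.5],0]
    - [[0,0,0],[0,0,-34],0]
    - [[0,0,0],[0,0,-42.5],0]
    - [[0,0,0],[0,0,-51],0]
    - [[0,0,0],[0,0,-59.5],0]
    - [[0,0,0],[0,0,-68],0]
    - [[0,0,0],[0,0,-76.5],0]
    - [[0,0,0],[0,0,-85],0]
    - [[0,0,0],[0,0,-93.5],0]
    - [[0,0,0],[0,0,-102],0]
    - [[0,0,0],[0,0,-110.5],0]
    - [[0,0,0],[0,0,-119],0]
    - [[0,0,0],[0,0,-127.5],0]
    - [[0,0,0],[0,0,-136],0]
    - [[0,0,0],[0,0,-144.5],0]
    - [[0,0,0],[0,0,-153],0]
    - [[0,0,0],[0,0,-161.5],0]
    - [[0,0,0],[0,0,-170],0]

```text
time: 4.7
ee_pos: [0.4459, 0.0378, 0.2501]
tcp_rot: [177.9, -0.5, 174.0]
wrist_force: [0.6, 0.4, -0.3]
opening: 0.0854
grasp_force: 0.0
```

```bash
cat > go.py <<'E'
import sys,numpy as np
from workcell import telemetry
from scipy.spatial.transform import Rotation as Ro
o=telemetry.get_obs();R=Ro.from_euler('xyz',o['tcp_rot'],degrees=True)
T=Ro.from_euler('xyz',[180,0,float(sys.argv[4])],degrees=True)
print(o['ee_pos'].round(4),o['tcp_rot'].round(2),'shift',(R.inv().apply(np.array(sys.argv[1:4],float)-o['ee_pos'])*1000).round(1),'turn',(R.inv()*T).as_rotvec(degrees=True).round(2))
E
python3 go.py .442 .0855 .25 180
```

```text
[0.4459 0.0378 0.2501] [177.93  -0.54 173.98] shift [ 8.9 47.   1.9] turn [ 2.1  -0.43 -6.02]
```

play_rows:
  increments:
    - [[4,24,1],[1,-0.2,-3],0]
    - [[9,47,2],[2.1,-0.4,-6],0]
    - [[9,47,2],[2.1,-0.4,-6],0]
    - [[9,47,2],[2.1,-0.4,-6],0]
    - [[9,47,2],[2.1,-0.4,-6],0]

```text
time: 5.2
ee_pos: [0.4422, 0.0852, 0.2499]
tcp_rot: [180.0, -0.0, 179.6]
wrist_force: [-0.2, -1.7, 0.7]
opening: 0.0854
grasp_force: 0.0
```

```bash
python3 go.py .442 .0855 .038 180
```

```text
[0.4422 0.0852 0.2499] [ 1.8000e+02 -4.0000e-02  1.7959e+02] shift [1.000e-01 3.000e-01 2.119e+02] turn [ 0.   -0.04 -0.41]
```

Level and aligned. Next I descend on the pot and grip it.

play_rows:
  increments:
    - [[0,0,45],[0,0,0],0]
    - [[0,0,90],[0,0,0],0]
    - [[0,0,130],[0,0,0],0]
    - [[0,0,165],[0,0,0],0]
    - [[0,0,195],[0,0,0],0]
    - [[0,0,212],[0,0,0],0]
    - [[0,0,212],[0,0,0],0.15]
    - [[0,0,212],[0,0,0],0.4]
    - [[0,0,212],[0,0,0],0.7]
    - [[0,0,212],[0,0,0],0.7]
    - [[0,0,212],[0,0,0],0.7]
    - [[0,0,212],[0,0,0],0.7]
  grip_force: 40

```text
time: 6.4
ee_pos: [0.4428, 0.0855, 0.039]
tcp_rot: [-180.0, 0.1, 179.6]
wrist_force: [-0.3, -2.2, 6.3]
opening: 0.0566
grasp_force: 43.8
```

play_rows:
  increments:
    - [[0,0,-20],[0,0,0],0.7]
    - [[0,0,-55],[0,0,0],0.7]
    - [[0,0,-90],[0,0,0],0.7]
    - [[0,0,-120],[0,0,-0.4],0.7]
    - [[-15,-16,-130],[0,0,-0.4],0.7]
    - [[-40,-43,-130],[0,0,-0.4],0.7]
    - [[-65,-70,-130],[0,0,-0.4],0.7]
    - [[-90,-97,-130],[0,0,-0.4],0.7]
    - [[-115,-124,-130],[0,0,-0.4],0.7]
    - [[-140,-151,-130],[0,0,-0.4],0.7]
    - [[-165,-178,-130],[0,0,-0.4],0.7]
    - [[-190,-205,-130],[0,0,-0.4],0.7]
    - [[-210,-226,-130],[0,0,-0.4],0.7]
    - [[-220,-237,-130],[0,0,-0.4],0.7]
    - [[-220,-237,-130],[0,0,-0.4],0.7]
    - [[-220,-237,-130],[0,0,-0.4],0.7]
    - [[-220,-237,-130],[0,0,-0.4],0.7]

```text
time: 8.1
ee_pos: [0.6601, -0.1521, 0.1678]
tcp_rot: [180.0, -0.1, -179.9]
wrist_force: [-0.2, 0.0, -3.1]
opening: 0.0571
grasp_force: 43.9
```

```bash
python3 - <<'E'
from h import *
p,d=camera('top');W=cloud(cam('top'),d);p2,d2=camera('scene');V=cloud(cam('scene'),d2)
cv2.imwrite('pics/s2.png',p2[:,:,::-1])
for X in(W,V):print('tray',blob(X,.6625,-.152,.019,.035,.075));print('stand',blob(X,.627,.096,.04,.06,.08))
# board corners: dark contour over scene view, plane .018
E
python3 go.py .6625 -.152 .062 180
```

```text
tray (157, array([ 0.6665, -0.0962,  0.0228]), array([ 0.6621, -0.0963]), array([0.08 , 0.035, 0.014]))
stand (1382, array([0.626 , 0.0971, 0.0468]), array([0.6265, 0.0971]), array([0.1  , 0.1  , 0.018]))
tray (2732, array([ 0.6684, -0.1488,  0.0243]), array([ 0.6665, -0.1499]), array([0.135, 0.144, 0.014]))
stand (1575, array([0.6358, 0.0976, 0.0493]), array([0.6315, 0.0979]), array([0.1  , 0.098, 0.014]))
[ 0.6602 -0.1521  0.1682] [ 1.8000e+02 -3.0000e-02 -1.7993e+02] shift [-2.300e+00  1.000e-01  1.062e+02] turn [ 0.   -0.03  0.07]
```

View pics/s2.png

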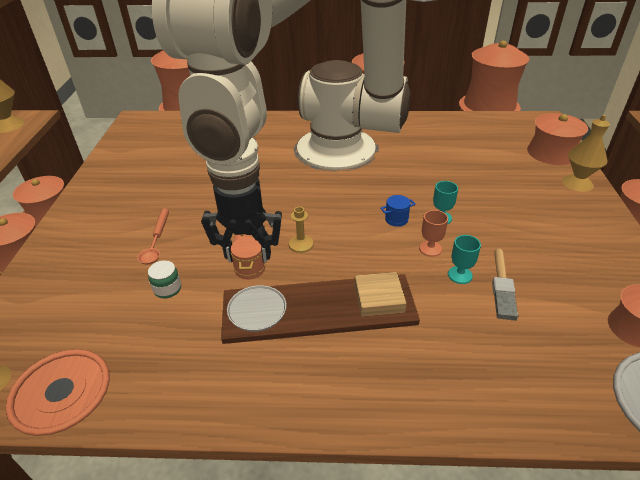

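The pot hangs upright at (248,258), over the tray at (257,307). I lower it and release.

play_rows:
  increments:
    - [[-2,0,25],[0,0,0],0.7]
    - [[-2,0,55],[0,0,0],0.7]
    - [[-2,0,80],[0,0,0],0.7]
    - [[-2,0,95],[0,0,0],0.7]
    - [[-2,0,101],[0,0,0],0.7]
    - [[-2,0,104],[0,0,0],0.7]
    - [[-2,0,105],[0,0,0],0.7]
    - [[-2,0,105],[0,0,0],0.7]
    - [[-2,0,105],[0,0,0],0.5]
    - [[-2,0,105],[0,0,0],0.2]
    - [[-2,0,105],[0,0,0],0]
    - [[-2,0,105],[0,0,0],0]
    - [[-2,0,105],[0,0,0],0]
    - [[-2,0,80],[0,0,0],0]
    - [[-2,0,40],[0,0,0],0]
    - [[-2,0,0],[0,0,0],0]
    - [[-2,0,-40],[0,0,0],0]
    - [[-2,0,-80],[0,0,0],0]
    - [[-2,0,-80],[0,0,0],0]

```text
time: 10.1
ee_pos: [0.6639, -0.1532, 0.2547]
tcp_rot: [-179.9, 0.5, -180.0]
wrist_force: [0.7, -0.2, 1.3]
opening: 0.0851
grasp_force: 0.0
```

```bash
python3 - <<'E'
from h import *
p2,d2=camera('scene');V=cloud(cam('scene'),d2)
print('pot',blob(V,.6625,-.152,.072,.095,.05),blob(V,.6625,-.152,.03,.095,.055))
print('sugar',blob(V,.466,-.207,.015,.07,.035))
E
python3 go.py .4665 -.2065 .25 180
```

```text
pot (581, array([ 0.667 , -0.152 ,  0.0798]), array([ 0.664, -0.152]), array([0.059, 0.057, 0.012])) (1020, array([ 0.674 , -0.1503,  0.0681]), array([ 0.6596, -0.1541]), array([0.096, 0.104, 0.054]))
sugar (343, array([ 0.4778, -0.205 ,  0.0374]), array([ 0.4703, -0.2078]), array([0.043, 0.044, 0.048]))
[ 0.6636 -0.1532  0.2513] [-179.93    0.28 -179.98] shift [197.1 -53.2   0.4] turn [-0.07  0.28  0.02]
```

play_rows:
  increments:
    - [[40,-11,0],[0,0,0],0]
    - [[80,-22,0],[0,0,0],0]
    - [[120,-33,0],[0,0,0],0]
    - [[160,-43,0],[0,0,0],0]
    - [[190,-51,0],[0,0,0],0]
    - [[197,-53,0],[0,0,0],0]
    - [[197,-53,0],[0,0,0],0]
    - [[197,-53,0],[0,0,0],0]
    - [[197,-53,0],[0,0,0],0]

```text
time: 11.05
ee_pos: [0.4666, -0.2057, 0.2472]
tcp_rot: [180.0, -0.1, -179.9]
wrist_force: [-0.1, -0.2, -0.1]
opening: 0.0854
grasp_force: 0.0
```

```bash
python3 - <<'E'
from h import *
p,d=camera('top');W=cloud(cam('top'),d)
print('pot',blob(W,.6625,-.152,.072,.095,.035),blob(W,.6625,-.152,.03,.095,.055))
E
python3 go.py .4665 -.2065 .026 180
```

```text
pot (471, array([ 0.6597, -0.1532,  0.0777]), array([ 0.6603, -0.1536]), array([0.058, 0.057, 0.013])) (660, array([ 0.6573, -0.1521,  0.0718]), array([ 0.6653, -0.1634]), array([0.098, 0.086, 0.055]))
[ 0.4666 -0.2057  0.2472] [ 1.7997e+02 -9.0000e-02 -1.7992e+02] shift [ -0.3  -0.9 221.2] turn [ 0.03 -0.09  0.08]
```

play_rows:
  increments:
    - [[0,-1,45],[0,0,0],0]
    - [[0,-1,90],[0,0,0],0]
    - [[0,-1,135],[0,0,0],0]
    - [[0,-1,175],[0,0,0],0]
    - [[0,-1,205],[0,0,0],0]
    - [[0,-1,220],[0,0,0],0]
    - [[0,-1,220],[0,0,0],0]
    - [[0,-1,220],[0,0,0],0.3]
    - [[0,-1,220],[0,0,0],0.6]
    - [[0,-1,220],[0,0,0],0.85]
    - [[0,-1,220],[0,0,0],0.85]
    - [[0,-1,220],[0,0,0],0.85]
    - [[0,-1,220],[0,0,0],0.85]
  grip_force: 35

```text
time: 12.4
ee_pos: [0.4665, -0.2075, 0.0296]
tcp_rot: [-179.9, 0.1, -180.0]
wrist_force: [-0.4, 0.8, 5.8]
opening: 0.0425
grasp_force: 35.4
```

play_rows:
  increments:
    - [[0,0,-20],[0,0,0],0.85]
    - [[0,0,-55],[0,0,0],0.85]
    - [[0,0,-90],[0,0,0],0.85]
    - [[0,0,-125],[0,0,0],0.85]
    - [[-15,4,-145],[0,0,0],0.85]
    - [[-40,11,-150],[0,0,0],0.85]
    - [[-70,20,-150],[0,0,0],0.85]
    - [[-100,28,-150],[0,0,0],0.85]
    - [[-130,36,-150],[0,0,0],0.85]
    - [[-160,45,-150],[0,0,0],0.85]
    - [[-185,52,-150],[0,0,0],0.85]
    - [[-195,54.5,-150],[0,0,0],0.85]
    - [[-195,54.5,-150],[0,0,0],0.85]
    - [[-195,54.5,-150],[0,0,0],0.85]
    - [[-195,54.5,-150],[0,0,0],0.85]

```text
time: 13.9
ee_pos: [0.66, -0.1528, 0.1782]
tcp_rot: [-180.0, -0.0, 180.0]
wrist_force: [-1.0, -0.5, -2.4]
opening: 0.0427
grasp_force: 36.6
```

```bash
python3 - <<'E'
from h import *
p2,d2=camera('scene');V=cloud(cam('scene'),d2);cv2.imwrite('pics/s3.png',cv2.resize(p2[170:340,180:380],(0,0),fx=3,fy=3)[:,:,::-1])
E
python3 go.py .662 -.1527 .109 180
```

```text
[ 0.66   -0.1528  0.1782] [-1.7999e+02 -3.0000e-02  1.7999e+02] shift [-2.1  0.1 69.2] turn [-0.01 -0.03 -0.01]
```

View pics/s3.png

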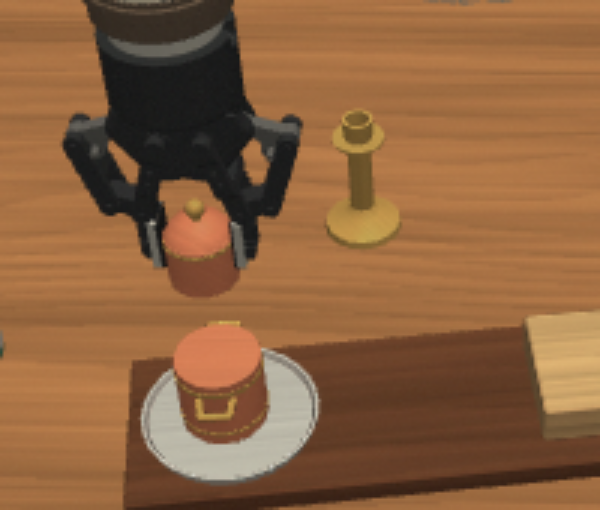

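The sugar pot hangs upright at (203,255), above the pot standing in the tray at (222,380). I lower it and release.

play_rows:
  increments:
    - [[-2,0,20],[0,0,0],0.85]
    - [[-2,0,45],[0,0,0],0.85]
    - [[-2,0,60],[0,0,0],0.85]
    - [[-2,0,67],[0,0,0],0.85]
    - [[-2,0,69],[0,0,0],0.85]
    - [[-2,0,70],[0,0,0],0.85]
    - [[-2,0,70],[0,0,0],0.85]
    - [[-2,0,70],[0,0,0],0.6]
    - [[-2,0,70],[0,0,0],0.4]
    - [[-2,0,70],[0,0,0],0.2]
    - [[-2,0,70],[0,0,0],0]
    - [[-2,0,70],[0,0,0],0]
    - [[-2,0,50],[0,0,0],0]
    - [[-2,0,10],[0,0,0],0]
    - [[-2,0,-30],[0,0,0],0]
    - [[-2,0,-70],[0,0,0],0]
    - [[-2,0,-70],[0,0,0],0]
    - [[-2,0,-70],[0,0,0],0]

```text
time: 15.75
ee_pos: [0.6632, -0.1525, 0.2489]
tcp_rot: [-180.0, 0.1, -180.0]
wrist_force: [0.2, -0.5, -0.5]
opening: 0.0854
grasp_force: 0.0
```

```bash
python3 go.py .4442 -.0755 .25 180
```

```text
[ 0.6632 -0.1525  0.2489] [-1.7997e+02  9.0000e-02 -1.7997e+02] shift [218.9  77.1  -1.5] turn [-0.03  0.09  0.03]
```

play_rows:
  increments:
    - [[40,14,0],[0,0,0],0]
    - [[80,28,0],[0,0,0],0]
    - [[120,42,0],[0,0,0],0]
    - [[160,56,0],[0,0,0],0]
    - [[200,70,0],[0,0,0],0]
    - [[219,77,0],[0,0,0],0]
    - [[219,77,0],[0,0,0],0]
    - [[219,77,0],[0,0,0],0]
    - [[219,77,0],[0,0,0],0]
    - [[219,77,0],[0,0,0],0]

```text
time: 16.75
ee_pos: [0.4442, -0.0758, 0.2471]
tcp_rot: [180.0, -0.1, -180.0]
wrist_force: [-0.8, -0.2, 0.0]
opening: 0.0855
grasp_force: 0.0
```

```bash
python3 - <<'E'
from h import *
p,d=camera('top');W=cloud(cam('top'),d)
p2,d2=camera('scene');V=cloud(cam('scene'),d2)
for X in(W,V):
  print('sugar',blob(X,.6625,-.152,.085,.16,.035));print('pot',blob(X,.6625,-.152,.03,.083,.05),'tray',blob(X,.6625,-.152,.021,.03,.075))
E
python3 go.py .4442 -.0755 .083 180
```

```text
sugar (346, array([ 0.6571, -0.1516,  0.1168]), array([ 0.657 , -0.1535]), array([0.051, 0.044, 0.057]))
pot (319, array([ 0.6485, -0.1487,  0.0673]), array([ 0.6602, -0.1531]), array([0.088, 0.059, 0.052])) tray (669, array([ 0.6683, -0.1494,  0.0241]), array([ 0.6706, -0.149 ]), array([0.11 , 0.14 , 0.009]))
sugar (564, array([ 0.6747, -0.1499,  0.1134]), array([ 0.6666, -0.1528]), array([0.042, 0.044, 0.056]))
pot (657, array([ 0.6835, -0.1478,  0.0625]), array([ 0.6759, -0.152 ]), array([0.063, 0.057, 0.053])) tray (1392, array([ 0.6777, -0.1446,  0.025 ]), array([ 0.6662, -0.1487]), array([0.132, 0.139, 0.009]))
[ 0.4441 -0.0757  0.2473] [ 1.7999e+02 -1.1000e-01 -1.7999e+02] shift [ -0.4   0.2 164.3] turn [ 0.01 -0.11  0.01]
```

Pot and sugar pot stand right. The candlestick is next, gripped by its drip pan so it hangs.

play_rows:
  increments:
    - [[0,0,40],[0,0,0],0]
    - [[0,0,80],[0,0,0],0]
    - [[0,0,120],[0,0,0],0]
    - [[0,0,150],[0,0,0],0]
    - [[0,0,163],[0,0,0],0]
    - [[0,0,163],[0,0,0],0]
    - [[0,0,163],[0,0,0],0.3]
    - [[0,0,163],[0,0,0],0.6]
    - [[0,0,163],[0,0,0],0.85]
    - [[0,0,163],[0,0,0],0.85]
    - [[0,0,163],[0,0,0],0.85]
    - [[0,0,163],[0,0,0],0.85]
  grip_force: 50

```text
time: 18.05
ee_pos: [0.4444, -0.0758, 0.0865]
tcp_rot: [-180.0, 0.1, -180.0]
wrist_force: [-1.0, -0.7, 6.0]
opening: 0.0367
grasp_force: 49.1
```

play_rows:
  increments:
    - [[0,0,-10],[0,0,0],0.85]
    - [[0,0,-30],[0,0,0],0.85]
    - [[0,0,-60],[0,0,0],0.85]
    - [[0,0,-85],[0,0,0],0.85]
    - [[0,0,-100],[0,0,0],0.85]
    - [[0,0,-100],[0,0,0],0.85]
    - [[0,0,-100],[0,0,0],0.85]

```text
time: 18.75
ee_pos: [0.4435, -0.0755, 0.1842]
tcp_rot: [180.0, -0.1, -180.0]
wrist_force: [0.1, -0.4, -3.0]
opening: 0.0366
grasp_force: 50.3
```

```bash
python3 - <<'E'
from h import *
p2,d2=camera('scene');V=cloud(cam('scene'),d2);cv2.imwrite('pics/s4.png',cv2.resize(p2[140:340,180:430],(0,0),fx=2.5,fy=2.5)[:,:,::-1])
E
python3 go.py .627 .096 .183 180
```

```text
[ 0.4432 -0.0754  0.1837] [ 1.7998e+02 -1.4000e-01 -1.7998e+02] shift [-183.9  171.4    0.3] turn [ 0.02 -0.14  0.02]
```

View pics/s4.png

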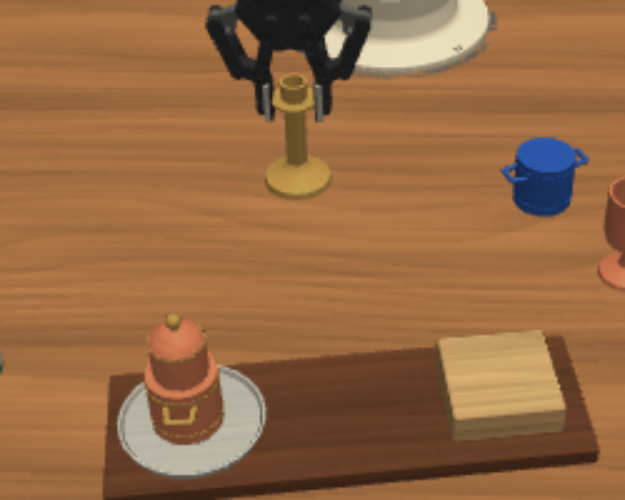

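The candlestick hangs upright at (295,135), with the pot and sugar pot stacked on the tray. My first tray measurement was cut off by the search radius, so I fit its rim, and the board, properly.

```bash
python3 - <<'E'
from h import *
for n,(u,v),r in(('top',(381,189),40),('scene',(257,307),45)):
    p=np.load(n+'0.npz')['p'];C=cam(n);hsv=cv2.cvtColor(p,cv2.COLOR_RGB2HSV)
    m=((hsv[...,1]<70)&(hsv[...,2]>90)).astype(np.uint8)*255;k=np.zeros_like(m);k[v-r:v+r,u-r:u+r]=m[v-r:v+r,u-r:u+r]
    c=cv2.convexHull(max(cv2.findContours(k,0,2)[0],key=cv2.contourArea))[:,0].astype(float)
    P=np.array([ray(C,*x,.028) for x in c]);print(n,'tray',circ(P))
    # stand top by pale colour
    s=(278,203) if n=='top' else (380,290)
    m=((hsv[...,2]>185)&(hsv[...,0]<25)&(hsv[...,0]>14)).astype(np.uint8)*255;k=np.zeros_like(m);k[s[1]-30:s[1]+30,s[0]-32:s[0]+32]=m[s[1]-30:s[1]+30,s[0]-32:s[0]+32]
    c=cv2.convexHull(max(cv2.findContours(k,0,2)[0],key=cv2.contourArea))[:,0].astype(float)
    print(n,'stand',cv2.minAreaRect(np.float32([ray(C,*x,.048)[:2] for x in c])))
    # board: anything dark, merged with tray & stand by hull
    b=(345,197) if n=='top' else (320,305)
    m=((hsv[...,2]<110)).astype(np.uint8)*255;k=np.zeros_like(m);k[b[1]-45:b[1]+45,b[0]-105:b[0]+105]=m[b[1]-45:b[1]+45,b[0]-105:b[0]+105]
    cs=[x for x in cv2.findContours(k,0,2)[0] if cv2.contourArea(x)>30]
    c=cv2.convexHull(np.vstack(cs))[:,0].astype(float)
    print(n,'board',cv2.minAreaRect(np.float32([ray(C,*x,.018)[:2] for x in c])))
W=cloud(cam('top'),np.load('top0.npz')['d']);V=cloud(cam('scene'),np.load('scene0.npz')['d'])
for X in(W,V):
  print('stand cloud',blob(X,.627,.096,.042,.06,.09),'rim',blob(X,.6625,-.152,.0255,.035,.09))
E
```

```text
top tray (array([ 0.66299629, -0.14987997]), np.float64(0.05980554533227007))
top stand ((0.6272136569023132, 0.09731553494930267), (0.08673442155122757, 0.08770477771759033), 7.901381969451904)
top board ((0.6435303092002869, -0.02697114646434784), (0.1315740942955017, 0.38837867975234985), 8.135481834411621)
scene tray (array([ 0.66513729, -0.14933063]), np.float64(0.060027484305296794))
scene stand ((0.6294957995414734, 0.0983680933713913), (0.0879092589020729, 0.08761945366859436), 7.735222816467285)
scene board ((0.6525198221206665, -0.02489827573299408), (0.14221219718456268, 0.3899591267108917), 8.158482551574707)
stand cloud (1298, array([0.6267, 0.097 , 0.0469]), array([0.6266, 0.098 ]), array([0.1  , 0.098, 0.015])) rim (327, array([ 0.6647, -0.1504,  0.0276]), array([ 0.6626, -0.15  ]), array([0.116, 0.119, 0.009]))
stand cloud (1541, array([0.6352, 0.0975, 0.0494]), array([0.6315, 0.0978]), array([0.101, 0.098, 0.012])) rim (811, array([ 0.6626, -0.1497,  0.0274]), array([ 0.6653, -0.1496]), array([0.122, 0.118, 0.008]))
```

play_rows:
  increments:
    - [[-12,11,0],[0,0,0],0.85]
    - [[-32,30,0],[0,0,0],0.85]
    - [[-55,52,0],[0,0,0],0.85]
    - [[-78,73,0],[0,0,0],0.85]
    - [[-100,94,0],[0,0,0],0.85]
    - [[-122,115,0],[0,0,0],0.85]
    - [[-145,136,0],[0,0,0],0.85]
    - [[-165,155,0],[0,0,0],0.85]
    - [[-178,167,0],[0,0,0],0.85]
    - [[-184,173,0],[0,0,0],0.85]
    - [[-184,173,0],[0,0,0],0.85]
    - [[-184,173,0],[0,0,0],0.85]
    - [[-184,173,0],[0,0,0],0.85]
    - [[-184,173,0],[0,0,0],0.85]

```text
time: 20.2
ee_pos: [0.6272, 0.097, 0.1851]
tcp_rot: [180.0, -0.0, 180.0]
wrist_force: [0.6, 0.5, -2.3]
opening: 0.0363
grasp_force: 50.4
```

```bash
python3 - <<'E'
from h import *
p2,d2=camera('scene');V=cloud(cam('scene'),d2)
print('base',blob(V,.628,.098,.07,.125,.045));print('pan/sock',blob(V,.628,.098,.175,.215,.02))
E
python3 go.py .628 .0977 .133 180
```

```text
base (516, array([0.6374, 0.0951, 0.1102]), array([0.6295, 0.0957]), array([0.057, 0.058, 0.027]))
pan/sock (319, array([0.6316, 0.0983, 0.1946]), array([0.6308, 0.0982]), array([0.034, 0.037, 0.036]))
[0.6272 0.097  0.1852] [ 1.8000e+02 -1.0000e-02  1.7999e+02] shift [-0.8  0.7 52.2] turn [ 0.   -0.01 -0.01]
```

play_rows:
  increments:
    - [[0,1,20],[0,0,0],0.85]
    - [[0,1,38],[0,0,0],0.85]
    - [[0,1,46],[0,0,0],0.85]
    - [[0,1,49],[0,0,0],0.85]
    - [[0,1,51],[0,0,0],0.85]
    - [[0,1,52],[0,0,0],0.85]
    - [[0,1,52],[0,0,0],0.85]

```text
time: 20.95
ee_pos: [0.628, 0.0984, 0.1349]
tcp_rot: [180.0, 0.1, -180.0]
wrist_force: [-2.9, -1.7, 5.2]
opening: 0.0363
grasp_force: 50.8
```

play_rows:
  increments:
    - [[0,0,0],[0,0,0],0.7]
    - [[0,0,0],[0,0,0],0.55]
    - [[0,0,0],[0,0,0],0.4]
    - [[0,0,0],[0,0,0],0.2]
    - [[0,0,0],[0,0,0],0]
    - [[0,0,0],[0,0,0],0]
    - [[0,0,0],[0,0,0],0]
    - [[0,0,-25],[0,0,0],0]
    - [[0,0,-60],[0,0,0],0]
    - [[0,0,-95],[0,0,0],0]
    - [[0,0,-120],[0,0,0],0]
    - [[0,0,-120],[0,0,0],0]
    - [[0,0,-120],[0,0,0],0]

```text
time: 22.25
ee_pos: [0.6278, 0.0986, 0.2529]
tcp_rot: [180.0, 0.0, -180.0]
wrist_force: [-0.2, 0.6, -0.9]
opening: 0.0857
grasp_force: 0.0
```

```bash
python3 - <<'E'
from h import *
p2,d2=camera('scene');V=cloud(cam('scene'),d2);cv2.imwrite('pics/s5.png',cv2.resize(p2[170:340,210:460],(0,0),fx=2.5,fy=2.5)[:,:,::-1])
print('base',blob(V,.628,.098,.052,.075,.045));print('pan/sock',blob(V,.628,.098,.125,.17,.04))
print('goblet',blob(V,.4545,.2275,.085,.11))
E
python3 go.py .4545 .2275 .25 180
```

```text
base (492, array([0.6359, 0.0963, 0.0598]), array([0.6314, 0.0935]), array([0.081, 0.077, 0.022]))
pan/sock (289, array([0.6315, 0.0971, 0.1436]), array([0.6308, 0.0975]), array([0.037, 0.038, 0.031]))
goblet (251, array([0.457 , 0.2268, 0.0924]), array([0.456, 0.227]), array([0.056, 0.053, 0.015]))
[0.6275 0.0986 0.2518] [-1.7999e+02 -1.0000e-01 -1.7997e+02] shift [172.9 129.    2.1] turn [-0.01 -0.1   0.03]
```

View pics/s5.png

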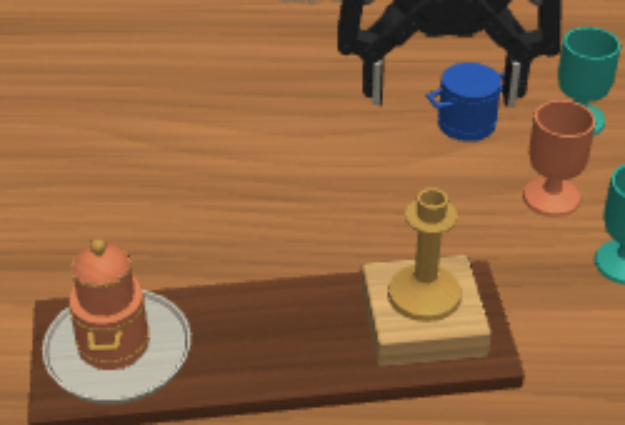

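The candlestick stands centred on the stand (425,290). Now the goblet.

play_rows:
  increments:
    - [[35,26,0],[0,0,0],0]
    - [[75,56,0],[0,0,0],0]
    - [[115,86,0],[0,0,0],0]
    - [[150,112,0],[0,0,0],0]
    - [[173,129,0],[0,0,0],0]
    - [[173,129,0],[0,0,0],0]
    - [[173,129,0],[0,0,0],0]
    - [[173,129,0],[0,0,0],0]

```text
time: 23.1
ee_pos: [0.4549, 0.227, 0.252]
tcp_rot: [-180.0, -0.1, 180.0]
wrist_force: [-0.2, 0.3, -0.7]
opening: 0.0852
grasp_force: 0.0
```

```bash
python3 go.py .4545 .2275 .075 180
```

```text
[0.4549 0.227  0.252 ] [-1.7996e+02 -1.0000e-01  1.8000e+02] shift [1.00e-01 6.00e-01 1.77e+02] turn [-0.04 -0.1  -0.  ]
```

play_rows:
  increments:
    - [[0,0,40],[0,0,0],0]
    - [[0,0,80],[0,0,0],0]
    - [[0,0,120],[0,0,0],0]
    - [[0,0,155],[0,0,0],0]
    - [[0,0,176],[0,0,0],0]
    - [[0,0,176],[0,0,0],0]
    - [[0,0,176],[0,0,0],0.3]
    - [[0,0,176],[0,0,0],0.6]
    - [[0,0,176],[0,0,0],0.75]
    - [[0,0,176],[0,0,0],0.75]
    - [[0,0,176],[0,0,0],0.75]
    - [[0,0,176],[0,0,0],0.75]
  grip_force: 35

```text
time: 24.3
ee_pos: [0.4555, 0.2277, 0.0788]
tcp_rot: [179.9, 0.1, -180.0]
wrist_force: [1.6, -1.4, 6.9]
opening: 0.0529
grasp_force: 37.7
```

play_rows:
  increments:
    - [[0,0,-10],[0,0,0],0.75]
    - [[0,0,-35],[0,0,0],0.75]
    - [[0,0,-70],[0,0,0],0.75]
    - [[0,0,-105],[0,0,0],0.75]
    - [[0,0,-140],[0,0,0],0.75]
    - [[0,0,-160],[0,0,0],0.75]
    - [[0,0,-160],[0,0,0],0.75]

```text
time: 25.0
ee_pos: [0.4552, 0.228, 0.2405]
tcp_rot: [179.9, 0.2, -180.0]
wrist_force: [-0.5, 0.0, -2.6]
opening: 0.0531
grasp_force: 37.5
```

```bash
python3 go.py .645 -.026 .235 180
```

```text
[0.4552 0.228  0.2405] [ 179.86    0.22 -179.97] shift [-189.6 -254.1    5.6] turn [0.14 0.22 0.04]
```

play_rows:
  increments:
    - [[0,-12,0],[0,0,0],0.75]
    - [[0,-35,0],[0,0,0],0.75]
    - [[0,-65,0],[0,0,0],0.75]
    - [[0,-95,0],[0,0,0],0.75]
    - [[0,-125,0],[0,0,0],0.75]
    - [[-10,-155,0],[0,0,0],0.75]
    - [[-25,-185,0],[0,0,0],0.75]
    - [[-45,-210,0],[0,0,0],0.75]
    - [[-70,-230,0],[0,0,0],0.75]
    - [[-95,-245,0],[0,0,0],0.75]
    - [[-120,-254,0],[0,0,0],0.75]
    - [[-145,-254,0],[0,0,0],0.75]
    - [[-170,-254,0],[0,0,0],0.75]
    - [[-183,-254,0],[0,0,0],0.75]
    - [[-190,-254,0],[0,0,0],0.75]
    - [[-190,-254,0],[0,0,0],0.75]
    - [[-190,-254,0],[0,0,0],0.75]
    - [[-190,-254,0],[0,0,0],0.75]

```text
time: 26.8
ee_pos: [0.6439, -0.0265, 0.2369]
tcp_rot: [-180.0, -0.0, -180.0]
wrist_force: [-0.5, 0.8, -2.5]
opening: 0.0529
grasp_force: 37.5
```

```bash
python3 - <<'E'
from h import *
p2,d2=camera('scene');V=cloud(cam('scene'),d2)
cv2.imwrite('pics/s6.png',cv2.resize(p2[130:340,200:440],(0,0),fx=2.5,fy=2.5)[:,:,::-1])
print('foot',blob(V,.645,-.026,.15,.185,.045))
E
python3 go.py .6455 -.026 .096 180
```

```text
foot (446, array([ 0.652 , -0.0264,  0.1676]), array([ 0.6458, -0.027 ]), array([0.051, 0.052, 0.027]))
[ 0.644  -0.0265  0.2372] [-1.8000e+02 -2.0000e-02 -1.7997e+02] shift [ -1.6   0.5 141.2] turn [-0.   -0.02  0.03]
```

View pics/s6.png

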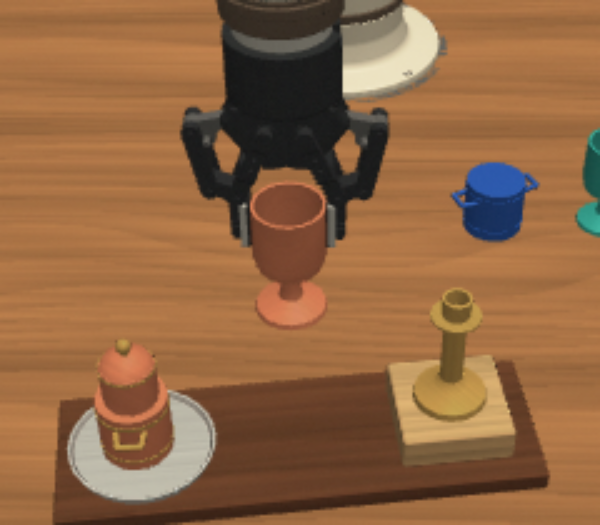

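The goblet hangs upright at (290,250) over the board centre. I lower it 141 mm and release.

play_rows:
  increments:
    - [[-1,0.5,25],[0,0,0],0.75]
    - [[-1,0.5,60],[0,0,0],0.75]
    - [[-1,0.5,95],[0,0,0],0.75]
    - [[-1,0.5,120],[0,0,0],0.75]
    - [[-1,0.5,134],[0,0,0],0.75]
    - [[-1,0.5,139],[0,0,0],0.75]
    - [[-1,0.5,141],[0,0,0],0.75]
    - [[-1,0.5,141],[0,0,0],0.75]
    - [[-1,0.5,141],[0,0,0],0.55]
    - [[-1,0.5,141],[0,0,0],0.35]
    - [[-1,0.5,141],[0,0,0],0.15]
    - [[-1,0.5,141],[0,0,0],0]
    - [[-1,0.5,141],[0,0,0],0]
    - [[-1,0.5,115],[0,0,0],0]
    - [[-1,0.5,80],[0,0,0],0]
    - [[-1,0.5,40],[0,0,0],0]
    - [[-1,0.5,0],[0,0,0],0]
    - [[-1,0.5,-20],[0,0,0],0]

```text
time: 28.65
ee_pos: [0.646, -0.026, 0.261]
tcp_rot: [-180.0, 0.2, -180.0]
wrist_force: [0.6, -1.1, -0.5]
opening: 0.0852
grasp_force: 0.0
```

play_rows:
  increments:
    - [[40,0,0],[0,0,0],0]
    - [[80,0,0],[0,0,0],0]
    - [[120,0,0],[0,0,0],0]
    - [[160,0,0],[0,0,0],0]
    - [[200,0,0],[0,0,0],0]
    - [[240,0,0],[0,0,0],0]
    - [[260,0,0],[0,0,0],0]
    - [[260,0,0],[0,0,0],0]
    - [[260,0,0],[0,0,0],0]
    - [[260,0,0],[0,0,0],0]

```text
time: 29.65
ee_pos: [0.3863, -0.0261, 0.2569]
tcp_rot: [180.0, -0.0, -180.0]
wrist_force: [-0.5, -0.3, 0.9]
opening: 0.0853
grasp_force: 0.0
```

```bash
python3 - <<'E'
from h import *
for n in('top','scene'):
  p,d=camera(n);X=cloud(cam(n),d)
  if n=='scene':cv2.imwrite('pics/f.png',cv2.resize(p[150:360,120:540],(0,0),fx=1.8,fy=1.8)[:,:,::-1])
  print(n,'gob rim',blob(X,.645,-.026,.1,.125),'\n sugar',blob(X,.6635,-.15,.115,.15,.035),'lid',blob(X,.6635,-.15,.072,.085,.036),'\n candle',blob(X,.628,.098,.125,.165,.035),'tin',blob(X,.591,-.356,.05,.07))
E
```

```text
top gob rim (135, array([ 0.6426, -0.0269,  0.1097]), array([ 0.6429, -0.0269]), array([0.054, 0.051, 0.019])) 
 sugar (237, array([ 0.6593, -0.1529,  0.1221]), array([ 0.6607, -0.153 ]), array([0.04 , 0.039, 0.025])) lid (156, array([ 0.6485, -0.1498,  0.0781]), array([ 0.6576, -0.1535]), array([0.052, 0.057, 0.013])) 
 candle (245, array([0.624 , 0.0966, 0.1386]), array([0.6251, 0.0976]), array([0.038, 0.038, 0.028])) tin (448, array([ 0.591 , -0.3556,  0.0584]), array([ 0.5908, -0.3562]), array([0.054, 0.056, 0.019]))
scene gob rim (354, array([ 0.6475, -0.0263,  0.1089]), array([ 0.6469, -0.0262]), array([0.056, 0.05 , 0.017])) 
 sugar (314, array([ 0.6706, -0.1509,  0.1235]), array([ 0.6676, -0.1516]), array([0.039, 0.043, 0.027])) lid (265, array([ 0.6792, -0.1492,  0.0793]), array([ 0.6685, -0.152 ]), array([0.049, 0.057, 0.013])) 
 candle (289, array([0.6315, 0.097 , 0.1436]), array([0.6308, 0.0976]), array([0.037, 0.039, 0.032])) tin (510, array([ 0.5995, -0.3537,  0.0598]), array([ 0.5961, -0.3549]), array([0.059, 0.059, 0.015]))
```

View pics/f.png

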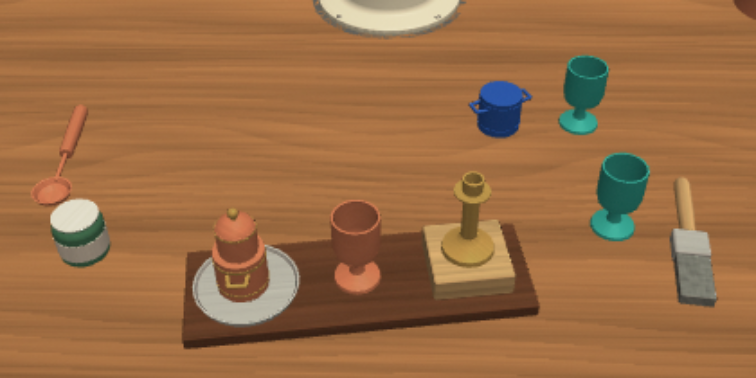

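The final view shows the pot and sugar pot on the tray (240,260), the goblet at mid-board (357,245) and the candlestick on the stand (468,220). Everything is upright and within about 4 mm of its target, with the tin, brush and spoon untouched. I hand the job in.

```bash
python3 -c "
from workcell import workorder;print(workorder.job_done())"
```

```text
the job is handed in; nothing more can be done
None
```

The job is handed in at about 30 s of the 115 s allowed: pot, sugar pot, candlestick and goblet are upright, released and each measured within about 4 mm of its place; the hand-in call returned no verdict.

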